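Refill the bathroom basket and leave the look-alikes

ROBOT

A 6-joint arm with a two-finger parallel gripper is mounted at the origin on the work surface. World frame = base frame: x ahead of the robot, y to its left, z up, the work surface at z = 0. Lengths are in m, angles in rad, forces in N, time in s.
With the tool pointing down it reaches from about 0.4 to 0.925 m from the base axis. Payload 3.4 kg.
Tool frame: the origin (TCP) lies between the finger pads; the fingertips stand 22 mm ahead of it and the grasp point (between the pads) lies 3 mm ahead of it (tip_extent is the distance from the TCP to the fingertips, in m); z points along the fingers, y is the line along which they close (so a half turn about z gives the same grasp; the last joint's range is limited). The gripper opens to 85 mm and grips with 20 to 120 N. Pads are 22 mm wide; open, the fingers measure 114 mm over their backs; the gripper's body (76 mm by 85 mm) begins 54 mm behind the grasp point. The pads swing forward as they close: fully open they stand 13 mm farther back than shut.
Start: joints at [-1.264, 0.307, 1.506, -0, 1.328, -0.073], TCP at [0.213, -0.534, 0.229] pointing down, gripper open.
Joint ranges: [-3.12, 3.12], [-1.05, 2.28], [0.14, 2.33], [-1.42, 4.57], [0.1, 2.73], [-2.68, 2.68]. Speed limits (rad/s): [2.57, 2.57, 3.14, 3.14, 3.14, 3.14].

INTERFACE

Orientations are given as a unit quaternion [x, y, z, w].
In Python, from workcell import * gives the robot as it stands.
- The arm moves only by the tool play_rows, never from a script. Its argument "targets" is one flat list of numbers, 4 for each row, row after row: the shift along the tool's x, y, z in cm, then the turn about the tool's z in degrees. A call has 1 to 8 rows; each row is the pose to reach, as a shift and turn from the pose commanded when the call began, along the tool's axes at that moment; what a row does not reach only later rows make up. A row lasts 1/12 s, in which the tool goes at most 41.7 mm and 7.16 degrees, less where a joint would pass 70% of its speed; a pose out of reach is approached as far as the arm can. A call with a gripper value outside its range is refused whole. "jaw" is the closure, from -1 (fully open) to 1 (shut), set as the call begins (left out, the last holds). The fingers move at their own pace and stop on an object; "force" is the grip in N (left out, the last holds). Time passes only in rows, so rows that repeat a pose let the fingers close. It gives the time, the measured TCP pose, the force, the opening and the grip force at its end, in the units of the state.
- sense(): the state, without advancing time (a new reading comes with each control period).
- capture(name): name is "side" or "top"; returns a dict with "frame" (384x512x3 uint8, red, green, blue), "range_z" (384x512 float32, m along the optical axis (not along the pixel's ray), 0 where there is no reading), "camera_matrix" (3x3 intrinsics, pixels), "T" (4x4, takes a point from camera to world coordinates). Camera axes: x right, y up, looking along -z (the intrinsics and any distortion apply to the point x, -y, -z); pixel columns grow to the right and rows downward; lengths in m; the calibration is good to about 2 mm. A picture is of the moment at which its call begins.
- finish_job(): hands the job in; it is judged then, once.
The state is a dict: "clock": time; "joint_pos": joint angles; "joint_velocities": joint speeds; "joint_torque": joint torques, N m; "ee_pos": TCP position; "tcp_rot": TCP orientation; "ft_force": force on the tool from outside, world axes, zero at the start; "wrist_torque": the same for the moment, N m; "grip_width": finger opening in m; "grasp_force": force on a finger pad.
Only numpy, scipy, OpenCV 4.12 (cv2) and the standard library are available. Lean on these libraries where they do the work, as an engineer would, in place of code of your own. Each camera call takes 0.05 s, during which the arm holds its last target. There are 200 camera calls.

TASK

Tidy the washing things into the grey suction-foot basket: the capped jar, the ridged face scrubber, the coral conditioner bottle and the tongue scraper each go fully down into the insert recess of their own shape (small round, large round, oblong, long), jar and bottle standing upright. The jar is ceramic, so set it down gently rather than dropping it, and leave the open jar and the smooth soap where they are.

Things in the scene. Friction and masses are not known exactly. Their poses are not given: they have to be found in the camera images.
- capped_jar: small white ceramic jar with a cork-lined wooden cap on it (cap is fast), upright, 41 mm diameter, 60 mm high, 0.13 kg. Origin: centre of its underside, z up.
- scrubber: ridged silicone face scrubber: grey-green firm disc lying flat, ribbed rim and raised rings on its top, 60 mm over the ribs (57 mm where gripped), 25 mm high. Origin: centre of its underside, z up.
- bottle: closed conditioner bottle in coral with a white cap, upright, a rounded oblong 46 (x) by 30 (y) mm, body 94 mm high, 112 mm with the cap, 0.12 kg. Origin: centre of its underside, z up.
- scraper: stainless steel tongue scraper lying flat, 104 mm long along x: a straight handle 10 mm wide and 14 mm high from x = -52 to +18 mm, then a flat wire loop 36 mm wide and 6 mm high to x = +52 mm. Origin: on its underside, midway along its length; z up. It balances near x = -8 mm.
- open_jar: look-alike, not to be moved: white ceramic jar without a cap, open and empty, 40 mm diameter, 44 mm high. Origin: centre of its underside.
- soap: look-alike, not to be moved: smooth round bar of ivory soap, 59 mm diameter, 24 mm high, no ridges. Origin: centre of its underside.
- insert_small_round: for the capped jar: white slab 134 (x) by 83 (y) by 14 mm, fixed; four such lie side by side in a grey basket, 84 mm apart along y, order varies. Dark-floored mid recess round, 56 mm diameter, 5 mm deep: floor 9, rim 14 mm above the origin. Origin: centre of underside, 10 mm above the counter, z up. Basket rim level with the inserts; only its +x wall (68 mm from recess centre) rises to 46 mm over the counter; open lid lies flat behind
- insert_large_round: for the scrubber: white slab 134 (x) by 83 (y) by 14 mm, fixed; four such lie side by side in a grey basket, 84 mm apart along y, order varies. Dark-floored mid recess round, 75 mm diameter, 5 mm deep: floor 9, rim 14 mm above the origin. Origin: centre of underside, 10 mm above the counter, z up. Basket rim level with the inserts; only its +x wall (68 mm from recess centre) rises to 46 mm over the counter; open lid lies flat behind
- insert_oblong: for the bottle: white slab 134 (x) by 83 (y) by 14 mm, fixed; four such lie side by side in a grey basket, 84 mm apart along y, order varies. Dark-floored mid recess oblong, 64 (x) by 48 (y) mm, 5 mm deep: floor 9, rim 14 mm above the origin. Origin: centre of underside, 10 mm above the counter, z up. Basket rim level with the inserts; only its +x wall (68 mm from recess centre) rises to 46 mm over the counter; open lid lies flat behind
- insert_long: for the scraper: white slab 134 (x) by 83 (y) by 14 mm, fixed; four such lie side by side in a grey basket, 84 mm apart along y, order varies. Dark-floored mid recess long, 120 (x) by 52 (y) mm, 5 mm deep: floor 9, rim 14 mm above the origin. Origin: centre of underside, 10 mm above the counter, z up. Basket rim level with the inserts; only its +x wall (68 mm from recess centre) rises to 46 mm over the counter; open lid lies flat behind
Mind the look-alikes: they are no part of the job. Of the things that look like the scraper, the middle-sized one is meant.

How it is judged:
At the end, for the whole second after the job is handed in: Jar, scrubber, bottle and scraper each at rest in their own recess: underside less than 12 mm above the insert's underside, centre within 15 mm of the recess centre, tilted less than 0.1 rad from upright or flat. Open jar and soap less than 20 mm from where they began (horizontal distance between capped_jar and insert_small_round below 0.015 m and z of capped_jar in the frame of insert_small_round below 0.012 m and angle between each of capped_jar, scrubber, bottle, scraper's own z axis and vertical below 0.1 rad and linear speed of each of capped_jar, scrubber, bottle, scraper below 0.02 m/s and horizontal distance between scrubber and insert_large_round below 0.015 m and z of scrubber in the frame of insert_large_round below 0.012 m and horizontal distance between bottle and insert_oblong below 0.015 m and z of bottle in the frame of insert_oblong below 0.012 m and horizontal distance between scraper and insert_long below 0.015 m and z of scraper in the frame of insert_long below 0.012 m and distance of each of open_jar, soap from where it was at the start of the episode below 0.02 m); the robot touches nothing.
It fails at once if the capped jar is dropped into its recess (moving faster than 0.6 m/s just above the recess floor) (linear speed of capped_jar above 0.6 m/s and horizontal distance between capped_jar and insert_small_round below 0.03 m and z of capped_jar in the frame of insert_small_round below 0.03 m).
It fails at once if the open jar is moved more than 20 mm (distance of open_jar from where it was at the start of the episode above 0.02 m).
It fails at once if the soap is moved more than 20 mm (distance of soap from where it was at the start of the episode above 0.02 m).
It also fails if it takes over 106 s, if anything falls off the work surface, if the arm or the gripper's body presses on something with over 40 N, if the wrist force passes 120 N, or if a joint passes its speed limit or range.

## Working session

There is one attempt and no reset: what is moved stays moved. The work goes in short steps, Python scripts to look and compute and a tool call to move; the robot and the scene stay as the last step left them, time stands still between calls to the robot, and variables do not carry over. Pictures are saved under pics/ and viewed, at most 14 in all, crops included, and the job is handed in when it is done.

Besides the shell and the picture viewer there is one more tool, called after "Request:" as name(argument=value, ...), one argument or row to a line, values as JSON. play_rows: Moves the arm, as the interface text tells. Its arguments: {"type":"object","properties":{"targets":{"type":"array","items":{"type":"number"}},"jaw":{"type":"number"},"force":{"type":"number"}},"required":["targets"]}

```bash
mkdir -p pics
cat > h.py <<'E'
from workcell import *
import numpy as np, cv2
def cap(n):
    c=capture(n); np.savez(f'{n}.npz',**c); return c
def pts(c):
    K=c['camera_matrix'];T=c['T'];d=c['range_z'];v,u=np.mgrid[:d.shape[0],:d.shape[1]]
    x=(u-K[0,2])/K[0,0]*d; y=(v-K[1,2])/K[1,1]*d
    P=np.stack([x,-y,-d,np.ones_like(d)],-1)@T.T
    return P[...,:3]
E
python3 - <<'E'
from h import *
for n in('top','side'):
    c=cap(n); cv2.imwrite(f'pics/{n}0.png',cv2.resize(c['frame'][...,::-1],(800,600),interpolation=cv2.INTER_CUBIC)); print(c['T'].round(3).tolist(),c['camera_matrix'].tolist())
    P=pts(c);print(c.keys(), [P[v,u].round(3).tolist() for v in (50,200,350) for u in (50,250,450)])
print(sense())
E
```

```text
[[0.004, 0.982, -0.19, 0.216], [-1.0, 0.005, 0.006, 0.006], [0.006, 0.19, 0.982, 1.278], [0.0, 0.0, 0.0, 1.0]] [[437.88702298600884, 0.0, 252.44919009085115], [0.0, 437.88702298600884, 187.14677288578363], [0.0, 0.0, 1.0]]
dict_keys(['frame', 'range_z', 'camera_matrix', 'T']) [[0.9, 0.639, 0.002], [0.907, 0.009, -0.002], [0.913, -0.629, -0.005], [0.422, 0.596, -0.0], [0.425, 0.006, -0.002], [0.429, -0.588, -0.003], [0.001, 0.558, -0.004], [0.048, 0.004, 0.265], [0.147, -0.178, 0.856]]
[[-0.839, 0.42, -0.346, 0.032], [-0.544, -0.638, 0.545, 0.642], [0.008, 0.646, 0.763, 0.92], [0.0, 0.0, 0.0, 1.0]] [[446.7758611844686, 0.0, 252.01967596823204], [0.0, 446.7758611844686, 184.9812092961325], [0.0, 0.0, 1.0]]
dict_keys(['frame', 'range_z', 'camera_matrix', 'T']) [[1.208, -0.036, 0.13], [0.806, -0.552, -0.003], [0.234, -1.309, -0.205], [0.864, 0.318, -0.003], [0.427, 0.029, -0.004], [-0.001, 0.001, 0.264], [0.556, 0.584, -0.004], [0.211, 0.36, -0.0], [-0.135, 0.134, -0.002]]
{'clock': 0.1, 'joint_pos': array([-1.26447856e+00,  3.07518615e-01,  1.50752889e+00, -8.28605681e-06,
        1.32841352e+00, -7.34455958e-02]), 'joint_velocities': array([-0.00051822, -0.0023251 , -0.00400323,  0.00111638, -0.00126826,
        0.00020487]), 'joint_torque': array([-3.07839555e-04, -4.58531070e+01, -2.52609444e+01, -2.15559985e-04,
        5.61556080e-03, -1.08586232e-05]), 'ee_pos': array([ 0.21296706, -0.53343261,  0.2284667 ]), 'tcp_rot': array([ 9.82025957e-01,  1.88743603e-01, -1.12520705e-04, -9.27389962e-04]), 'ft_force': array([-0.55511925, -0.32258499, -0.48377247]), 'wrist_torque': array([-0.02256273, -0.02652316, -0.03426867]), 'grasp_force': 0.0, 'grip_width': 0.08501920952307013}
```

View pics/top0.png

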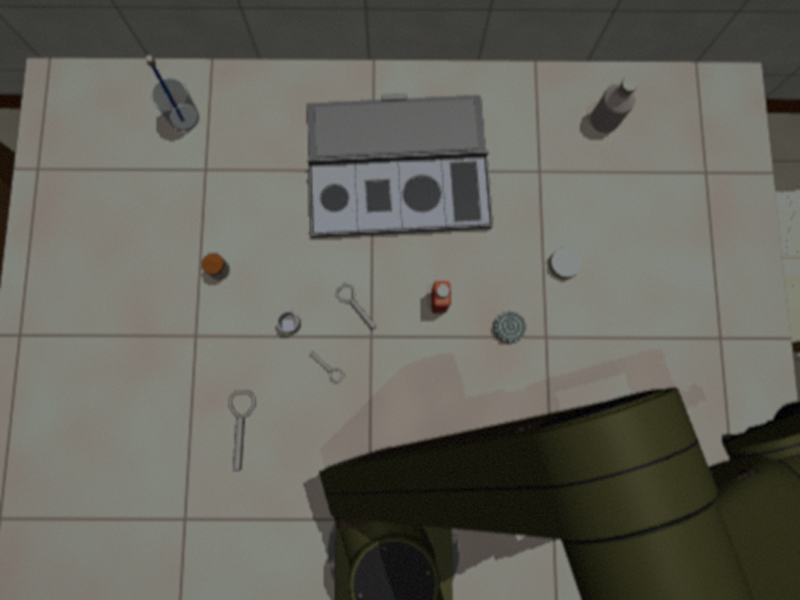

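View pics/side0.png

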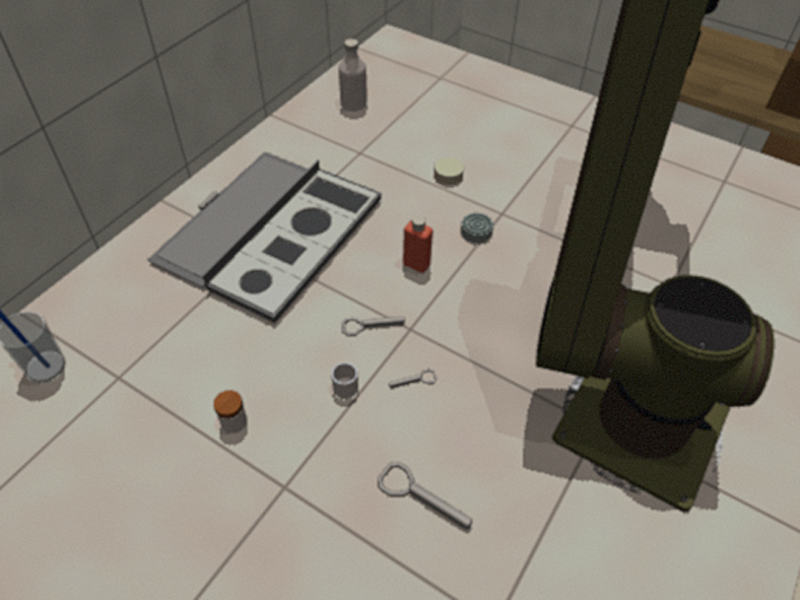

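The top view shows the capped jar at (213,265), open jar (288,323), middle scraper (356,306), bottle (441,296), scrubber (509,327) and soap (565,264). The recesses lie at (335,198) small round, (378,195) oblong, (421,193) large round and (466,191) long. The side view agrees.

```bash
cat > m.py <<'E'
from h import *
c=dict(np.load('top.npz')); P=pts(c); s=1.5625
boxes=dict(jar=(195,245,235,290),bottle=(420,270,465,325),scrubber=(485,303,535,350),open=(268,303,308,343),soap=(540,240,590,290))
for n,(a,b,e,f) in boxes.items():
    Q=P[int(b/s):int(f/s),int(a/s):int(e/s)].reshape(-1,3)
    z=np.percentile(Q[:,2],98); T=Q[Q[:,2]>z-.008]; B=Q[Q[:,2]>.012]
    r=cv2.minAreaRect(T[:,:2].astype(np.float32)*1000); r2=cv2.minAreaRect(B[:,:2].astype(np.float32)*1000)
    print(n,'ztop',z.round(3),'bbc',((T.min(0)+T.max(0))/2).round(4)[:2],np.round(r[0],1),np.round(r[1],1),round(r[2],1),'body',np.round(r2[0],1),np.round(r2[1],1),round(r2[2],1))
# recesses: dark pixels
g=cv2.cvtColor(c['frame'],cv2.COLOR_RGB2GRAY)
for n,(u,v) in dict(small=(335,198),obl=(378,195),large=(421,193),long=(466,191)).items():
    u,v=u/s,v/s; m=np.zeros_like(g); t=(int(g[int(v),int(u)])+int(g[int(v)-0,int(400/s)]))/2
    _,lab=cv2.connectedComponents((g<85).astype(np.uint8)); k=lab==lab[int(v),int(u)]
    Q=P[k]; r=cv2.minAreaRect(Q[:,:2].astype(np.float32)*1000); print(n,k.sum(),g[int(v),int(u)],Q.mean(0).round(4),np.round(r[0],1),np.round(r[1],1),round(r[2],1))
print(g[int(195/s),int(305/s):int(500/s)].tolist())
Q=P[int(275/s):int(336/s),int(332/s):int(380/s)]; k=Q[...,2]>.003; print((Q[...,2].max()),k.sum()); Q=Q[k]
r=cv2.minAreaRect(Q[:,:2].astype(np.float32)*1000);print(r, Q.mean(0))
cv2.imwrite('pics/crop1.png',cv2.resize(c['frame'][165:220,190:330][...,::-1],None,fx=5.7,fy=5.7,interpolation=cv2.INTER_CUBIC))
E
python3 m.py
```

```text
jar ztop 0.063 bbc [0.3702 0.1795] [360.3 183.9] [455.4  39.9] 46.0 body [360.2 183.9] [455.4  40. ] 46.0
bottle ztop 0.112 bbc [ 0.3373 -0.0439] [335.2 -45.4] [ 19.9 258.6] 70.9 body [338.9 -51.3] [ 38.9 268. ] 73.1
scrubber ztop 0.028 bbc [ 0.3196 -0.1185] [ 306.4 -125.5] [ 58.7 313.8] 44.9 body [ 306.4 -125.5] [ 58.7 313.8] 44.9
open ztop 0.046 bbc [0.3183 0.1099] [315.7 107.4] [283.4  35.9] 45.8 body [317.  106.1] [283.3  36.5] 46.7
soap ztop 0.028 bbc [ 0.3827 -0.1736] [ 372.1 -175.7] [ 55.7 477.7] 45.0 body [ 372.1 -175.7] [ 55.7 477.7] 45.0
small 235 56 [0.646  0.1164 0.0195] [645.6 116. ] [51.6 50.3] 68.6
obl 288 58 [0.6495 0.0321 0.0238] [449.4  16.3] [466.3  43.9] 4.6
large 429 58 [ 0.656  -0.0515  0.0194] [656.7 -51.4] [69.3 69.4] 0.2
long 605 62 [ 0.6591 -0.1351  0.0255] [464.3 -89.5] [ 76.1 526.2] 77.1
[133, 124, 93, 79, 76, 118, 133, 135, 132, 120, 86, 60, 54, 56, 55, 56, 54, 55, 56, 55, 56, 55, 56, 54, 56, 54, 57, 78, 113, 132, 134, 132, 122, 120, 131, 134, 133, 135, 125, 95, 64, 56, 57, 55, 57, 57, 58, 53, 58, 59, 56, 57, 57, 62, 87, 119, 133, 134, 135, 133, 127, 116, 104, 72, 59, 56, 58, 58, 59, 58, 57, 57, 58, 60, 56, 60, 57, 59, 59, 58, 58, 59, 59, 58, 59, 57, 69, 100, 121, 119, 131, 136, 136, 126, 95, 65, 59, 60, 62, 59, 59, 57, 59, 57, 59, 61, 59, 59, 59, 60, 61, 88, 125, 135, 134, 134, 118, 77, 101, 125, 130, 128, 129, 130, 131]
1.2779675353777085 265
((355.92340087890625, 66.54095458984375), (288.42919921875, 96.18697357177734), 4.894404411315918) [0.43225168 0.06926721 0.03611106]
```

View pics/crop1.png

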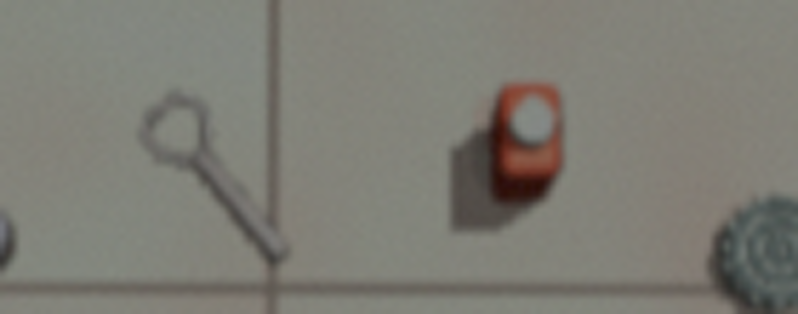

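The crop shows the scraper loop centred at (177,128) and its handle end at (280,255). The bottle's long axis runs along image vertical, which is world x. Missing depth corrupted some of the fits, so I'll mask it and redo them.

```bash
cat >> h.py <<'E'
def ray(c,u,v,z):
    K=c['camera_matrix'];T=c['T']; d=T[:3,:3]@np.array([(u-K[0,2])/K[0,0],-(v-K[1,2])/K[1,1],-1.]); o=T[:3,3]
    return (o+d*(z-o[2])/d[2])
def rect(Q):
    r=cv2.minAreaRect(Q[:,:2].astype(np.float32)*1000); return np.round(r[0],1),np.round(r[1],1),round(r[2],1)
E
cat > m2.py <<'E'
from h import *
s=1.5625
c=dict(np.load('top.npz')); P=pts(c); P[c['range_z']<.1]=-9
boxes=dict(jar=(195,245,235,290),bottle=(420,270,465,325),scrubber=(485,303,535,350),open=(268,303,308,343),soap=(540,240,590,290))
for n,(a,b,e,f) in boxes.items():
    Q=P[int(b/s):int(f/s),int(a/s):int(e/s)].reshape(-1,3)
    z=np.percentile(Q[:,2],98); T=Q[Q[:,2]>z-.008]; B=Q[Q[:,2]>.012]
    print(n,'ztop',z.round(3),T.mean(0).round(4),rect(T),'body',rect(B))
T=P[165:220,255:300].reshape(-1,3);T=T[abs(T[:,2]-.092)<.007];print('bottle shoulder',rect(T),len(T))
g=cv2.cvtColor(c['frame'],cv2.COLOR_RGB2GRAY)
_,lab,st,ce=cv2.connectedComponentsWithStats((g<90).astype(np.uint8))
for n,(u,v) in dict(small=(335,198),obl=(378,195),large=(421,193),long=(466,191)).items():
    l=lab[int(v/s),int(u/s)]; cs,_=cv2.findContours((lab==l).astype(np.uint8),0,1); p=max(cs,key=len).reshape(-1,2)
    W=np.array([ray(c,a,b,.021) for a,b in p]); print(n,st[l],rect(W))
k=np.zeros_like(g);Q=P[176:215,212:245].reshape(-1,3);Q=Q[(Q[:,2]>.004)&(Q[:,2]<.03)];print(len(Q),Q[:,2].max(),rect(Q),Q.mean(0))
for x,y,z in((177,128,.004),(177,93,.006),(144,128,.006),(208,128,.006),(150,105,.006),(280,255,.01),(285,260,.01),(205,160,.01)): print(x,y,ray(c,190+x/5.7,165+y/5.7,z).round(4))
c=dict(np.load('side.npz'));P=pts(c);P[c['range_z']<.1]=-9
for n,(a,b,e,f) in dict(jar=(210,385,250,440),scr=(335,310,412,342)).items():
    Q=P[int(b/s):int(f/s),int(a/s):int(e/s)].reshape(-1,3); z=np.percentile(Q[:,2],98);T=Q[Q[:,2]>(z-.008 if n=='jar' else .004)];print('side',n,z,len(T),rect(T),T.mean(0))
E
python3 m2.py
```

```text
jar ztop 0.063 [0.5046 0.3328 0.0599] (array([504.8, 333.2]), array([39.2, 38.6]), 26.1) body (array([504.4, 332.8]), array([39.6, 39.5]), 89.5)
bottle ztop 0.112 [ 0.4455 -0.0836  0.1111] (array([445.7, -83.4]), array([22.4, 19.6]), 36.9) body (array([444.4, -83.6]), array([44.8, 30.3]), 1.9)
scrubber ztop 0.028 [ 0.3958 -0.2155  0.0243] (array([ 394.8, -215.6]), array([55.4, 55.9]), 89.3) body (array([ 396.7, -215.9]), array([57.2, 57.5]), 52.3)
open ztop 0.046 [0.4017 0.1949 0.0443] (array([401. , 195.1]), array([38.7, 35.9]), 45.8) body (array([400.7, 195. ]), array([39. , 36.5]), 46.7)
soap ztop 0.028 [ 0.5198 -0.3242  0.0242] (array([ 519.9, -323.8]), array([56.2, 58. ]), 19.5) body (array([ 520.3, -323.8]), array([55.7, 58.9]), 45.0)
bottle shoulder (array([444.4, -84. ]), array([45.1, 29.2]), 4.7) 118
small [205 118  18  17 245] (array([646.2, 116.9]), array([50.5, 51.1]), 1.0)
obl [234 115  16  21 296] (array([650.6,  32.9]), array([61.7, 45.4]), 5.3)
large [258 112  24  24 441] (array([655.3, -51.3]), array([69.3, 72.6]), 89.5)
long [288 104  20  38 621] (array([ 660.3, -135.7]), array([117.6,  50.4]), 3.7)
195 0.020544956309729967 (array([439.4,  70.9]), array([113.9,  94.1]), 0.3) [0.43482915 0.06794937 0.00869537]
177 128 [0.4616 0.0921 0.004 ]
177 93 [0.4797 0.0922 0.006 ]
144 128 [0.4611 0.109  0.006 ]
208 128 [0.4613 0.0758 0.006 ]
150 105 [0.4733 0.1062 0.006 ]
280 255 [0.3945 0.0377 0.01  ]
285 260 [0.3919 0.0351 0.01  ]
205 160 [0.4437 0.0769 0.01  ]
side jar 0.062116193736473674 245 (array([506.4, 332.2]), array([38.5, 41.6]), 72.6) [0.50493095 0.33285383 0.05929768]
side scr 0.014343542459761606 174 (array([437.4,  73.2]), array([111.9,  54.4]), 33.3) [0.43050905 0.06650594 0.00994114]
```

```bash
cat > go.py <<'E'
import sys
from h import *
from math import *
# python3 go.py x y z phi [x y z phi ...] : offsets in the tool axes (cm, deg) from present pose
s=sense(); p=s['ee_pos']; q=s['tcp_rot']
from scipy.spatial.transform import Rotation as R
M=R.from_quat(q).as_matrix(); ph=degrees(atan2(M[1,0],M[0,0]))
print('t',round(s['clock'],2),'p',p.round(4),'phi',round(ph,2),'grip',round(s['grip_width'],4),round(s['grasp_force'],1),'tilt',round(degrees(acos(-M[2,2])),2),'F',s['ft_force'].round(1))
a=list(map(float,sys.argv[1:]))
for i in range(0,len(a),4):
    print((100*M.T@(np.array(a[i:i+3])-p)).round(2), round(ph-a[i+3],1))
E
python3 go.py .396 -.2158 .10 3.2
```

```text
t 0.1 p [ 0.213  -0.5334  0.2285] phi 21.76 grip 0.085 0.0 tilt 0.11 F [-0.6 -0.3 -0.5]
[ 28.77 -22.69  12.89] 18.6
```

Request:
play_rows(
  targets=[3.5,-2.8,1.6,4.6,7,-5.6,3.2,9.2,10.5,-8.4,4.8,14,14,-11.2,6.4,18.6,17.5,-14,8,18.6,21,-16.8,9.6,18.6,24.8,-19.6,11.2,18.6,27.5,-21.7,12.3,18.6],
  jaw=-1,
  force=30,
)

```text
clock: 0.77
ee_pos: [0.37, -0.2597, 0.1176]
tcp_rot: [1.0, 0.027, -0.0, -0.0]
ft_force: [1.5, -0.6, -0.8]
grip_width: 0.0854
grasp_force: 0.0
```

```bash
python3 go.py .396 -.2158 .10 3.2  .396 -.2158 .028 3.2
```

```text
t 0.77 p [ 0.37   -0.2597  0.1176] phi 3.13 grip 0.0854 0.0 tilt 0.02 F [ 1.5 -0.6 -0.8]
[ 2.84 -4.24  1.76] -0.1
[ 2.84 -4.24  8.96] -0.1
```

Request:
play_rows(
  targets=[0,0,0,0,0,0,0,0,0,0,0,0],
)

```text
clock: 1.02
ee_pos: [0.3699, -0.2616, 0.1184]
tcp_rot: [1.0, 0.028, -0.0, 0.0]
ft_force: [0.6, -0.4, -0.7]
grip_width: 0.0854
grasp_force: 0.0
```

```bash
python3 go.py .396 -.2158 .10 3.2  .396 -.2158 .028 3.2
```

```text
t 1.02 p [ 0.3699 -0.2616  0.1184] phi 3.26 grip 0.0854 0.0 tilt 0.03 F [ 0.6 -0.4 -0.7]
[ 2.86 -4.43  1.83] 0.1
[ 2.87 -4.43  9.03] 0.1
```

Request:
play_rows(
  targets=[1.4,-2.2,1,0,2.86,-4.43,1.8,0,2.86,-4.43,3.6,0,2.86,-4.43,5.4,0,2.86,-4.43,7.2,0,2.86,-4.43,8.5,0,2.86,-4.43,9,0,2.86,-4.43,9,0],
)

```text
clock: 1.68
ee_pos: [0.3952, -0.217, 0.0277]
tcp_rot: [1.0, 0.026, -0.001, -0.0]
ft_force: [0.1, -0.9, 0.2]
grip_width: 0.0854
grasp_force: 0.0
```

Request:
play_rows(
  targets=[0,0,0,0,0,0,0,0,0,0,0,0,0,0,0,0,0,0,0,0,0,0,0,0],
  jaw=1,
  force=30,
)

```text
clock: 2.18
ee_pos: [0.3961, -0.2158, 0.0288]
tcp_rot: [1.0, 0.028, 0.0, 0.0]
ft_force: [-1.1, 0.8, 0.2]
grip_width: 0.0126
grasp_force: 0.0
```

```bash
python3 go.py  .396 -.2158 .028 3.2
python3 - <<'E'
from h import *
c=cap('side'); cv2.imwrite('pics/s1.png',cv2.resize(c['frame'][60:240,200:440][...,::-1],(800,600),interpolation=cv2.INTER_CUBIC))
E
```

```text
t 2.18 p [ 0.3961 -0.2158  0.0288] phi 3.17 grip 0.0126 0.0 tilt 0.05 F [-1.1  0.8  0.2]
[-0.01 -0.    0.08] -0.0
```

View pics/s1.png

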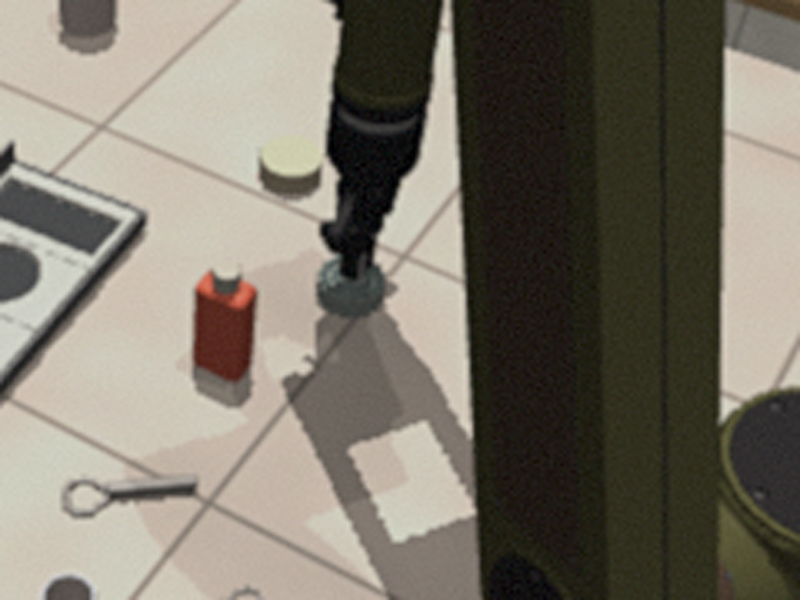

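The fingers look nearly shut with nothing between them, at (355,260), and the scrubber is at (350,290). I need its position now.

Request:
play_rows(
  targets=[0,0,0,0,0,0,0,0,0,0,0,0],
)

```text
clock: 2.48
ee_pos: [0.3959, -0.2156, 0.0284]
tcp_rot: [1.0, 0.028, 0.0, -0.0]
ft_force: [0.8, -0.3, -0.5]
grip_width: -0.0001
grasp_force: 0.0
```

```bash
cat > sc.py <<'E'
from h import *
c=cap('side');P=pts(c);P[c['range_z']<.1]=-9
f=c['frame'].astype(int)
k=(f[...,1]>f[...,0]+5)&(abs(P[...,0]-.4)<.09)&(abs(P[...,1]+.21)<.09)&(P[...,2]>.008)&(P[...,2]<.035)&(f.sum(-1)>130)
Q=P[k];print(len(Q),Q.mean(0).round(4),Q.min(0).round(4),Q.max(0).round(4),rect(Q) if len(Q) else '')
print(sense()['grip_width'],sense()['grasp_force'],sense()['ee_pos'])
E
python3 sc.py
```

```text
97 [ 0.3995 -0.2088  0.0235] [ 0.3719 -0.2377  0.0179] [ 0.4234 -0.191   0.0292] (array([ 397.5, -211.8]), array([52.1, 42.5]), 19.4)
5.009995194461952e-05 0.0 [ 0.39587806 -0.2156319   0.02835654]
```

The scrubber hasn't moved and the jaw is shut above it. I'll lift and look at the tips.

Request:
play_rows(
  targets=[0,0,-3,0,0,0,-6,0,0,0,-10,0,0,0,-10,0],
)

```text
clock: 2.87
ee_pos: [0.3997, -0.2182, 0.1342]
tcp_rot: [1.0, 0.028, 0.005, 0.003]
ft_force: [0.7, -0.5, 0.4]
grip_width: 0.0002
grasp_force: 0.0
```

```bash
python3 - <<'E'
from h import *
c=cap('side'); cv2.imwrite('pics/s2.png',cv2.resize(c['frame'][50:200,240:440][...,::-1],(800,600),interpolation=cv2.INTER_CUBIC))
P=pts(c);P[c['range_z']<.1]=-9
p=sense()['ee_pos'];print(p,sense()['grip_width'])
k=(np.hypot(P[...,0]-p[0],P[...,1]-p[1])<.035)&(P[...,2]>.05)
Q=P[k];Q=Q[np.argsort(Q[:,2])];print(Q[::6].round(3)[:20].tolist())
E
python3 sc.py
```

```text
[ 0.3987072  -0.21753981  0.13187511] -0.0002011192037567996
[[0.392, -0.218, 0.134], [0.39, -0.214, 0.141], [0.389, -0.229, 0.145], [0.404, -0.206, 0.147], [0.397, -0.207, 0.15], [0.388, -0.225, 0.151], [0.409, -0.213, 0.153], [0.404, -0.208, 0.156], [0.392, -0.214, 0.157], [0.404, -0.208, 0.159], [0.39, -0.214, 0.162], [0.39, -0.215, 0.164], [0.404, -0.206, 0.167], [0.388, -0.226, 0.171], [0.385, -0.211, 0.179], [0.402, -0.22, 0.182], [0.388, -0.221, 0.184], [0.395, -0.213, 0.186], [0.386, -0.228, 0.187], [0.387, -0.246, 0.188]]
173 [ 0.3983 -0.2134  0.0236] [ 0.3718 -0.2417  0.0106] [ 0.424  -0.1881  0.0292] (array([ 394.6, -214.5]), array([51.6, 50.7]), 63.6)
0.00010346175410241844 0.0 [ 0.39713033 -0.21650999  0.12997298]
```

View pics/s2.png

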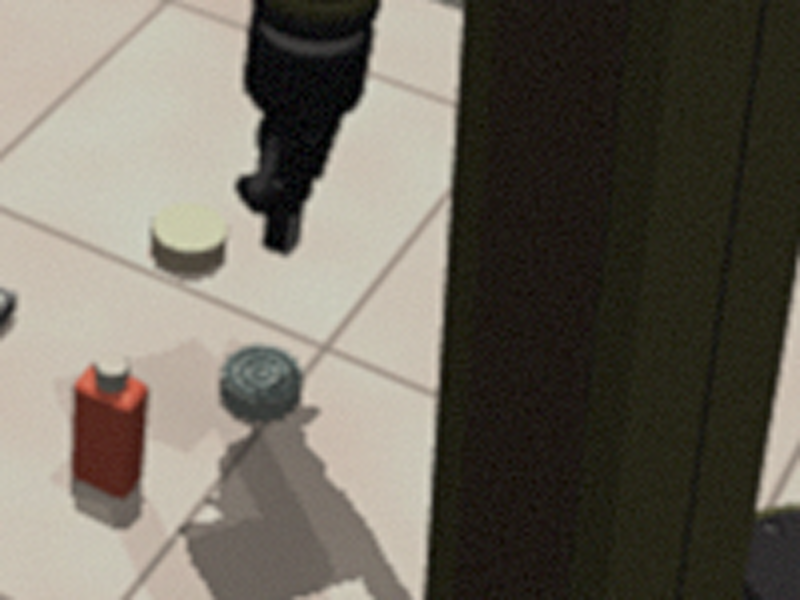

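Shut, the tips sit at about the TCP's own height, not 22 mm ahead. I'll measure this at rest, shut and then open.

```bash
cat > tip.py <<'E'
from h import *
c=cap('side');P=pts(c);P[c['range_z']<.1]=-9
s=sense();p=s['ee_pos']
k=(np.hypot(P[...,0]-p[0],P[...,1]-p[1])<.07)&(P[...,2]>.06)
Q=P[k];Q=Q[np.argsort(Q[:,2])];print(p.round(4),s['grip_width'].__round__(4),(Q[:14]-p).round(3).tolist())
E
python3 tip.py
```

```text
[ 0.3959 -0.2157  0.1286] 0.0003 [[0.003, 0.0, 0.001], [0.008, 0.002, 0.003], [-0.008, 0.004, 0.004], [0.011, 0.002, 0.004], [-0.002, 0.005, 0.006], [-0.007, 0.002, 0.006], [-0.01, -0.003, 0.008], [0.012, 0.002, 0.008], [0.001, 0.006, 0.009], [-0.008, 0.0, 0.009], [-0.01, 0.004, 0.009], [0.002, 0.009, 0.01], [-0.006, 0.008, 0.011], [-0.01, -0.008, 0.011]]
```

Request:
play_rows(
  targets=[0,0,0,0,0,0,0,0,0,0,0,0,0,0,0,0,0,0,0,0,0,0,0,0,0,0,0,0],
  jaw=-1,
)

```text
clock: 3.6
ee_pos: [0.3958, -0.2156, 0.1281]
tcp_rot: [1.0, 0.028, -0.0, -0.0]
ft_force: [-0.5, 0.4, -0.2]
grip_width: 0.0833
grasp_force: 0.0
```

```bash
python3 tip.py;  python3 go.py  .396 -.2158 .04 3.2
```

```text
[ 0.3958 -0.2157  0.1282] 0.0854 [[-0.007, 0.044, 0.013], [-0.007, -0.047, 0.014], [0.002, -0.046, 0.014], [-0.003, -0.043, 0.015], [0.003, -0.043, 0.015], [0.006, 0.047, 0.016], [-0.011, 0.045, 0.016], [0.007, -0.045, 0.016], [-0.0, 0.048, 0.016], [0.009, -0.043, 0.016], [-0.004, -0.046, 0.017], [-0.014, 0.045, 0.017], [-0.002, -0.043, 0.018], [0.001, -0.045, 0.019]]
t 3.65 p [ 0.3958 -0.2157  0.1282] phi 3.16 grip 0.0854 0.0 tilt 0.02 F [-0.   0.5  0.5]
[0.02 0.01 8.82] -0.0
```

The tips are level with the TCP when shut and 13 mm above it when open, so every grip must go about 22 mm lower than the stated figures imply.

Request:
play_rows(
  targets=[0,0,3,0,0,0,6,0,0,0,9,0,0,0,11,0,0,0,12,0,0,0,12.6,0,0,0,12.6,0],
)

```text
clock: 4.23
ee_pos: [0.3953, -0.2153, 0.0013]
tcp_rot: [1.0, 0.028, -0.001, -0.001]
ft_force: [-0.1, -0.1, 0.4]
grip_width: 0.0853
grasp_force: 0.0
```

Request:
play_rows(
  targets=[0,0,0,0,0,0,0,0,0,0,0,0,0,0,0,0,0,0,0,0,0,0,0,0],
  jaw=1,
  force=30,
)

```text
clock: 4.73
ee_pos: [0.3967, -0.2162, 0.0036]
tcp_rot: [1.0, 0.028, 0.001, 0.001]
ft_force: [-1.1, 0.8, 7.1]
grip_width: 0.0558
grasp_force: 31.6
```

```bash
python3 go.py  .655 -.0513 .10 3.2
```

```text
t 4.73 p [ 0.3967 -0.2162  0.0036] phi 3.16 grip 0.0558 31.6 tilt 0.15 F [-1.1  0.8  7.1]
[ 26.72 -15.03  -9.61] -0.0
```

Request:
play_rows(
  targets=[0,0,-2,0,0,0,-5,0,0,0,-9,0,0,0,-13,0,1,-0.5,-15,0,4,-2.3,-15,0,7,-3.9,-15,0,10,-5.6,-15,0],
)

```text
clock: 5.4
ee_pos: [0.4938, -0.154, 0.1541]
tcp_rot: [1.0, 0.027, 0.001, 0.001]
ft_force: [0.4, -1.9, -1.1]
grip_width: 0.0555
grasp_force: 32.4
```

```bash
python3 go.py  .655 -.0513 .15 3.2
```

```text
t 5.4 p [ 0.4938 -0.154   0.1541] phi 3.08 grip 0.0555 32.4 tilt 0.19 F [ 0.4 -1.9 -1.1]
[16.65 -9.39  0.44] -0.1
```

Request:
play_rows(
  targets=[3.3,-1.9,0,0,6.6,-3.8,0,0,9.9,-5.6,0,0,13.2,-7.5,1,0,15.5,-8.8,3,0,16.5,-9.3,5,0,16.5,-9.3,6,0,16.5,-9.3,6,0],
)

```text
clock: 6.07
ee_pos: [0.6499, -0.0515, 0.0893]
tcp_rot: [1.0, 0.028, -0.003, -0.0]
ft_force: [-1.8, -0.3, -0.6]
grip_width: 0.0558
grasp_force: 32.4
```

Request:
play_rows(
  targets=[0,0,0,0,0,0,0,0],
)

```text
clock: 6.23
ee_pos: [0.6517, -0.0531, 0.0934]
tcp_rot: [1.0, 0.027, 0.0, 0.0]
ft_force: [0.5, 0.5, -1.1]
grip_width: 0.0555
grasp_force: 32.4
```

```bash
python3 go.py  .6553 -.0513 .023 3.2
python3 - <<'E'
from h import *
c=cap('side');P=pts(c);P[c['range_z']<.1]=-9;f=c['frame'].astype(int);p=sense()['ee_pos']
k=(f[...,1]>f[...,0]+4)&(np.hypot(P[...,0]-p[0],P[...,1]-p[1])<.06)&(P[...,2]>.06)&(P[...,2]<p[2]+.03)&(f.sum(-1)>110)
Q=P[k];print(len(Q),(Q.min(0)-p).round(3),(Q.max(0)-p).round(3))
cv2.imwrite('pics/s3.png',cv2.resize(c['frame'][40:220,80:320][...,::-1],(800,600),interpolation=cv2.INTER_CUBIC))
E
```

```text
t 6.23 p [ 0.6517 -0.0531  0.0934] phi 3.12 grip 0.0555 32.4 tilt 0.03 F [ 0.5  0.5 -1.1]
[ 0.36 -0.16  7.04] -0.1
133 [-0.027 -0.026 -0.   ] [0.017 0.026 0.029]
```

View pics/s3.png

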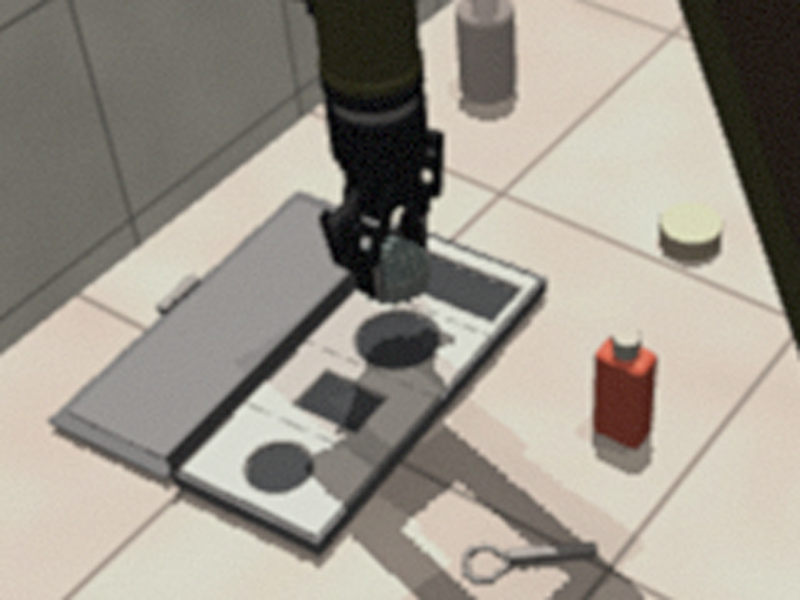

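The scrubber at (400,270) looks possibly tilted in the grip. I'll fit its surface.

Run:
```python
from h import *
c=dict(np.load('side.npz'));P=pts(c);P[c['range_z']<.1]=-9;f=c['frame'].astype(int);p=np.array([.6517,-.0531,.0934])
k=(f[...,1]>f[...,0]+4)&(np.hypot(P[...,0]-p[0],P[...,1]-p[1])<.06)&(P[...,2]>.04)&(P[...,2]<p[2]+.06)&(f.sum(-1)>110)
Q=(P[k]-p)*1000; Q=Q[np.argsort(Q[:,2])];print(len(Q),Q[::5].round(0).astype(int).tolist())
n,_,_=None,0,0
w=np.linalg.svd(Q-Q.mean(0))[2];print(w.round(2))
cv2.imwrite('pics/s4.png',cv2.resize(c['frame'][95:140,175:235][...,::-1],(800,600),interpolation=cv2.INTER_CUBIC))
```

```text
137 [[-22, 15, 0], [-11, -19, 13], [-23, -4, 15], [4, -8, 17], [1, 5, 17], [-17, -7, 18], [2, -23, 18], [-6, -4, 18], [-5, -23, 18], [11, -26, 19], [17, -16, 19], [-16, 5, 19], [0, -3, 19], [-13, 23, 20], [12, -9, 20], [-18, 20, 20], [9, -15, 20], [4, 1, 20], [-5, -14, 21], [-2, 4, 21], [4, -22, 21], [13, -11, 22], [1, -18, 22], [-12, 8, 22], [3, -16, 22], [1, 8, 23], [11, -18, 24], [-3, 31, 55]]
[[ 0.55 -0.83 -0.08]
 [ 0.81  0.51  0.3 ]
 [-0.21 -0.23  0.95]]
```

View pics/s4.png

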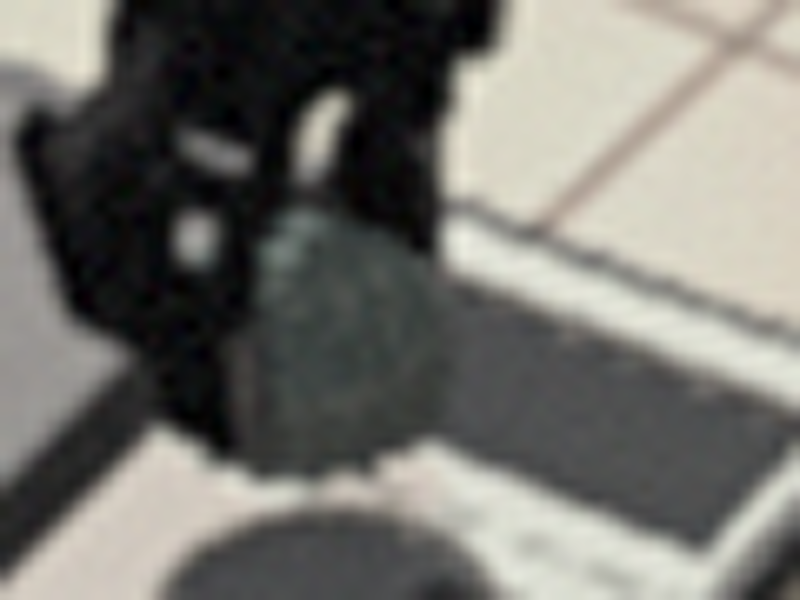

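The top is level at TCP +20 mm, so the grip is fine. I'll lower it.

Request:
play_rows(
  targets=[0.36,-0.16,1.5,0,0.36,-0.16,3,0,0.36,-0.16,4.5,0,0.36,-0.16,5.5,0,0.36,-0.16,6.2,0,0.36,-0.16,6.7,0,0.36,-0.16,7,0,0.36,-0.16,7,0],
)

```text
clock: 6.95
ee_pos: [0.6561, -0.0508, 0.0229]
tcp_rot: [1.0, 0.027, 0.0, 0.0]
ft_force: [0.8, 0.9, -0.1]
grip_width: 0.0558
grasp_force: 32.4
```

```bash
python3 go.py  .6553 -.0513 .023 3.2
```

```text
t 6.95 p [ 0.6561 -0.0508  0.0229] phi 3.15 grip 0.0558 32.4 tilt 0.05 F [ 0.8  0.9 -0.1]
[-0.08  0.05 -0.01] -0.1
```

Almost in contact. I'll open a little, then lift.

Request:
play_rows(
  targets=[0,0,0.1,0,0,0,0.1,0,0,0,0.1,0,0,0,0.1,0,0,0,0.1,0],
  jaw=-0.8,
)

```text
clock: 7.37
ee_pos: [0.6559, -0.0505, 0.0215]
tcp_rot: [1.0, 0.028, 0.0, 0.0]
ft_force: [-0.6, -0.6, 0.1]
grip_width: 0.0767
grasp_force: 0.0
```

Request:
play_rows(
  targets=[0,0,-2,0,0,0,-5,0,0,0,-9,0,-1,0,-13,0,-4,0,-13,0,-8,0,-13,0,-11,0,-13,0,-14,0,-13,0],
)

```text
clock: 8.03
ee_pos: [0.5141, -0.0581, 0.1517]
tcp_rot: [1.0, 0.028, 0.0, 0.0]
ft_force: [0.4, -0.6, -0.3]
grip_width: 0.0771
grasp_force: 0.0
```

```bash
python3 go.py  .427 .064 .10 39.2
python3 - <<'E'
from h import *
c=cap('side');P=pts(c);P[c['range_z']<.1]=-9;f=c['frame'].astype(int);p=np.array([.6553,-.0513,0])
k=(f[...,1]>f[...,0]+4)&(np.hypot(P[...,0]-p[0],P[...,1]-p[1])<.04)&(P[...,2]>.034)&(P[...,2]<.06)
Q=P[k];print(len(Q),rect(Q),Q.mean(0),np.linalg.svd(Q-Q.mean(0))[2][2])
E
```

```text
t 8.03 p [ 0.5141 -0.0581  0.1517] phi 3.17 grip 0.0771 0.0 tilt 0.02 F [ 0.4 -0.6 -0.3]
[ -8.02 -12.68   5.17] -36.0
223 (array([656.1, -49.9]), array([52.7, 54.6]), 88.1) [ 0.65592166 -0.04874342  0.04238913] [-0.0034739  -0.02449212 -0.99969399]
```

The scrubber is seated, level and 1–2 mm off centre. Next is the scraper.

Request:
play_rows(
  targets=[-1.5,-2.5,0,-7,-3,-5,0,-14,-4.5,-7.5,1,-21,-6,-10,2,-28,-7.5,-12,3,-35,-8,-12.7,4,-36,-8,-12.7,5.1,-36,-8,-12.7,5.1,-36],
  jaw=-0.2,
)

```text
clock: 8.75
ee_pos: [0.4272, 0.0648, 0.0991]
tcp_rot: [0.942, 0.336, -0.002, -0.0]
ft_force: [-0.7, 0.2, 0.0]
grip_width: 0.0508
grasp_force: 0.0
```

Request:
play_rows(
  targets=[0,0,0,0,0,0,0,0],
)

```text
clock: 8.92
ee_pos: [0.43, 0.064, 0.1009]
tcp_rot: [0.942, 0.335, 0.001, 0.0]
ft_force: [0.7, -0.7, 0.0]
grip_width: 0.0511
grasp_force: 0.0
```

```bash
python3 go.py  .427 .064 .004 39.2
```

```text
t 8.92 p [0.43   0.064  0.1009] phi 39.14 grip 0.0511 0.0 tilt 0.07 F [ 0.7 -0.7  0. ]
[-0.25 -0.19  9.69] -0.1
```

Request:
play_rows(
  targets=[-0.2,-0.15,2,0,-0.2,-0.15,4.5,0,-0.2,-0.15,7,0,-0.2,-0.15,8.5,0,-0.2,-0.15,9.3,0,-0.2,-0.15,9.7,0,-0.2,-0.15,9.7,0],
)

```text
clock: 9.5
ee_pos: [0.4271, 0.0638, 0.0032]
tcp_rot: [0.942, 0.335, -0.0, -0.0]
ft_force: [-0.3, -0.0, 0.1]
grip_width: 0.0514
grasp_force: 0.0
```

Request:
play_rows(
  targets=[0,0,0,0,0,0,0,0,0,0,0,0,0,0,0,0,0,0,0,0,0,0,0,0],
  jaw=1,
  force=40,
)

```text
clock: 10.0
ee_pos: [0.4274, 0.0641, 0.0043]
tcp_rot: [0.942, 0.335, 0.001, 0.0]
ft_force: [-0.2, -0.2, 6.4]
grip_width: 0.0083
grasp_force: 40.9
```

Request:
play_rows(
  targets=[0,0,-2,0,0,0,-5,0,0,0,-8,0,0,0,-10,0,0,0,-10,0],
)

```text
clock: 10.42
ee_pos: [0.4297, 0.0643, 0.1074]
tcp_rot: [0.942, 0.335, 0.004, 0.001]
ft_force: [1.1, -0.3, 0.0]
grip_width: 0.0086
grasp_force: 40.1
```

```bash
python3 go.py  .66 -.1357 .16 3.2
python3 - <<'E'
from h import *
c=cap('side'); cv2.imwrite('pics/s5.png',cv2.resize(c['frame'][120:270,160:360][...,::-1],(800,600),interpolation=cv2.INTER_CUBIC))
E
```

```text
t 10.42 p [0.4297 0.0643 0.1074] phi 39.17 grip 0.0086 40.1 tilt 0.51 F [ 1.1 -0.3  0. ]
[ 5.26 30.08 -5.07] 36.0
```

View pics/s5.png

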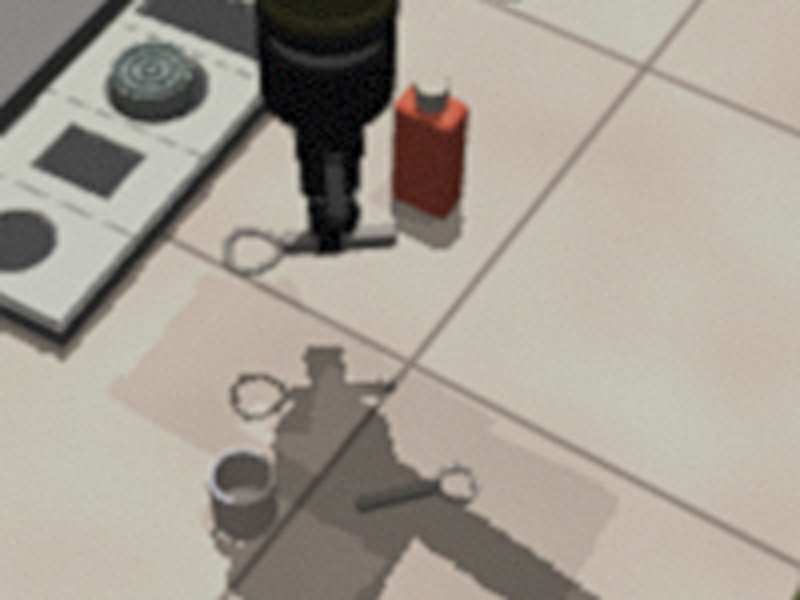

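The scraper is gripped level. The TCP goes to the recess centre less 7.5 mm.

Request:
play_rows(
  targets=[0,0,-3,0,0.5,3,-5,6,1,6.5,-5,12,1.6,10,-5,18,2.2,14,-5,24,2.8,18,-5,30,3.4,22,-5,36,4,25.5,-5,36],
)

```text
clock: 11.13
ee_pos: [0.6193, -0.1102, 0.1512]
tcp_rot: [1.0, 0.025, -0.001, -0.0]
ft_force: [1.4, 0.1, -0.9]
grip_width: 0.0084
grasp_force: 40.1
```

Request:
play_rows(
  targets=[0,0,0,0,0,0,0,0],
)

```text
clock: 11.3
ee_pos: [0.619, -0.1098, 0.1508]
tcp_rot: [1.0, 0.027, -0.001, -0.0]
ft_force: [-0.9, 0.1, -0.9]
grip_width: 0.0087
grasp_force: 40.1
```

```bash
python3 go.py  .6528 -.1361 .06 3.2
```

```text
t 11.3 p [ 0.619  -0.1098  0.1508] phi 3.05 grip 0.0087 40.1 tilt 0.16 F [-0.9  0.1 -0.9]
[3.26 2.81 9.07] -0.2
```

Request:
play_rows(
  targets=[1.6,1.4,1.5,0,3.2,2.8,3,0,3.25,2.8,5,0,3.25,2.8,7,0,3.25,2.8,9,0,3.25,2.8,9,0,3.25,2.8,9,0],
)

```text
clock: 11.88
ee_pos: [0.6497, -0.133, 0.0613]
tcp_rot: [1.0, 0.028, -0.003, -0.001]
ft_force: [0.6, -0.3, 0.6]
grip_width: 0.0085
grasp_force: 40.1
```

```bash
python3 go.py  .6528 -.1361 .0245 3.2
python3 - <<'E'
from h import *
c=cap('side'); cv2.imwrite('pics/s6.png',cv2.resize(c['frame'][80:200,140:300][...,::-1],(800,600),interpolation=cv2.INTER_CUBIC))
E
```

```text
t 11.88 p [ 0.6497 -0.133   0.0613] phi 3.21 grip 0.0085 40.1 tilt 0.36 F [ 0.6 -0.3  0.6]
[0.31 0.33 3.67] 0.0
```

View pics/s6.png

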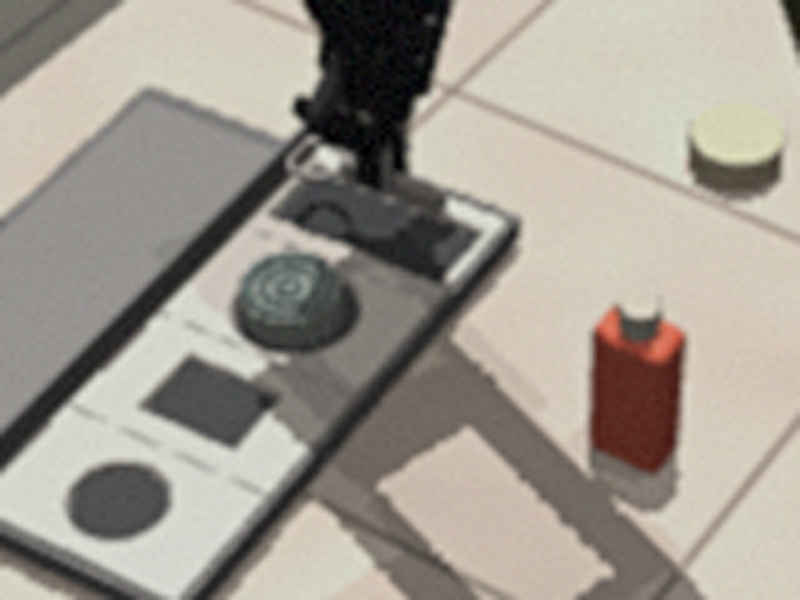

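The scraper hangs level over its recess, with the loop tip near (288,157) and the handle end near (445,203). I'll check its centre.

```bash
python3 - <<'E'
from h import *
c=dict(np.load('side.npz'))
a=ray(c,140+288/5,80+157/5,.062);b=ray(c,140+445/5,80+203/5,.066);print(a,b,(a+b)/2,np.linalg.norm(a-b))
E
python3 go.py .6528 -.1361 .0245 3.2
```

```text
[ 0.70647362 -0.11863634  0.062     ] [ 0.60457441 -0.13270051  0.066     ] [ 0.65552402 -0.12566842  0.064     ] 0.1029429496207575
t 11.93 p [ 0.6514 -0.1336  0.0629] phi 3.21 grip 0.0085 40.1 tilt 0.13 F [ 0.5 -1.5 -0.1]
[0.13 0.26 3.84] 0.0
```

Request:
play_rows(
  targets=[0.15,0.25,1,0,0.15,0.25,2,0,0.15,0.25,3,0,0.15,0.25,3.5,0,0.15,0.25,3.85,0,0.15,0.25,3.85,0,0.15,0.25,3.85,0],
)

```text
clock: 12.52
ee_pos: [0.6542, -0.137, 0.0247]
tcp_rot: [1.0, 0.028, -0.0, -0.0]
ft_force: [-0.4, -0.0, -0.2]
grip_width: 0.0087
grasp_force: 40.1
```

Request:
play_rows(
  targets=[0,0,0,0,0,0,0,0,0,0,0,0],
  jaw=0.5,
)

```text
clock: 12.77
ee_pos: [0.6546, -0.1371, 0.0253]
tcp_rot: [1.0, 0.028, 0.0, 0.0]
ft_force: [-0.1, -0.6, 0.1]
grip_width: 0.0217
grasp_force: 0.0
```

Request:
play_rows(
  targets=[0,0,-2,0,0,0,-5,0,0,0,-9,0,-1,0,-12,0,-4,0,-13,0,-8,0,-13,0,-11,0,-13,0,-13,0,-13,0],
)

```text
clock: 13.43
ee_pos: [0.5209, -0.1437, 0.1555]
tcp_rot: [1.0, 0.028, -0.001, -0.0]
ft_force: [-0.5, -0.1, 0.1]
grip_width: 0.0213
grasp_force: 0.0
```

```bash
python3 go.py .505 .3328 .16 3.2
python3 - <<'E'
from h import *
c=cap('top'); cv2.imwrite('pics/t2.png',cv2.resize(c['frame'][90:165,190:330][...,::-1],(800,428),interpolation=cv2.INTER_CUBIC))
E
```

```text
t 13.43 p [ 0.5209 -0.1437  0.1555] phi 3.16 grip 0.0213 0.0 tilt 0.08 F [-0.5 -0.1  0.1]
[  1.03 -47.67  -0.44] -0.0
```

View pics/t2.png

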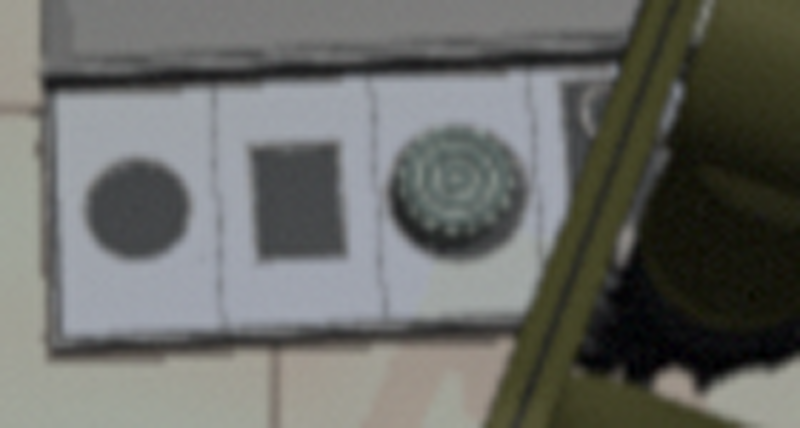

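The scrubber is centred in its recess and the arm hides the scraper. On to the jar.

Request:
play_rows(
  targets=[0,-4,0,0,0,-8,0,0,0,-12,0,0,0,-16,0,0,0,-20,0,0,0,-24,0,0,0.5,-28,0,0,1,-32,0,0],
  jaw=-0.7,
)

```text
clock: 14.15
ee_pos: [0.5165, 0.178, 0.1555]
tcp_rot: [1.0, 0.028, 0.0, -0.0]
ft_force: [0.8, 0.3, -0.7]
grip_width: 0.0725
grasp_force: 0.0
```

Request:
play_rows(
  targets=[0,-4,0,0,0,-8,1,0,0,-11,3,0,0,-13.5,5,0,0,-15,6,0,0,-15,6,0,0,-15,6,0,0,-15,6,0],
)

```text
clock: 14.82
ee_pos: [0.509, 0.3248, 0.0955]
tcp_rot: [1.0, 0.027, 0.0, 0.0]
ft_force: [0.5, 0.1, 0.1]
grip_width: 0.0725
grasp_force: 0.0
```

```bash
python3 go.py .505 .3328 .10 3.2 .505 .3328 .012 3.2
python3 - <<'E'
from h import *
c=cap('top'); P=pts(c);P[c['range_z']<.1]=-9; cv2.imwrite('pics/t3.png',cv2.resize(c['frame'][90:165,190:330][...,::-1],(800,428),interpolation=cv2.INTER_CUBIC))
p=np.array([.660,-.1357]);k=(np.hypot(P[...,0]-p[0],P[...,1]-p[1])<.07)&(P[...,2]>.028)&(P[...,1]<-.105)&(P[...,0]<.71);Q=P[k];print(len(Q),Q.mean(0),rect(Q),Q[:,2].max())
E
```

```text
t 14.82 p [0.509  0.3248 0.0955] phi 3.15 grip 0.0725 0.0 tilt 0.04 F [0.5 0.1 0.1]
[-0.35 -0.82 -0.45] -0.1
[-0.36 -0.82  8.35] -0.1
91 [ 0.64259238 -0.14253307  0.03166636] (array([ 645.4, -144.1]), array([106.3,  74.6]), 8.0) 0.038059314317603565
```

View pics/t3.png

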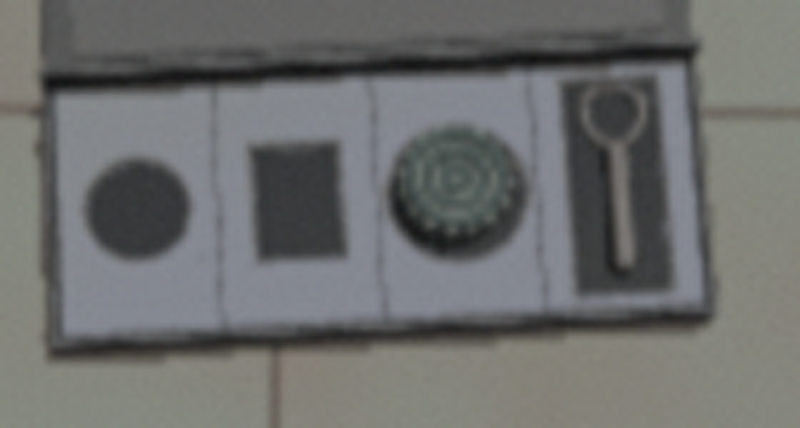

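The scraper lies in the long recess, about 5 mm towards +x but inside. Next I lower onto the jar.

Request:
play_rows(
  targets=[-0.36,-0.82,1,0,-0.36,-0.82,2.5,0,-0.36,-0.82,4.5,0,-0.36,-0.82,6.5,0,-0.36,-0.82,7.8,0,-0.36,-0.82,8.3,0,-0.36,-0.82,8.3,0],
)

```text
clock: 15.45
ee_pos: [0.5037, 0.3327, 0.0107]
tcp_rot: [1.0, 0.027, -0.001, 0.001]
ft_force: [-0.1, 0.6, -0.3]
grip_width: 0.0726
grasp_force: 0.0
```

Request:
play_rows(
  targets=[0,0,0,0,0,0,0,0,0,0,0,0,0,0,0,0,0,0,0,0,0,0,0,0],
  jaw=1,
  force=35,
)

```text
clock: 15.95
ee_pos: [0.5054, 0.3339, 0.0131]
tcp_rot: [1.0, 0.028, 0.001, -0.0]
ft_force: [-1.1, -2.4, 6.4]
grip_width: 0.0398
grasp_force: 35.1
```

Request:
play_rows(
  targets=[0,0,-1.5,0,0,0,-4,0,0,0,-7,0,0,0,-9,0,0,0,-9,0,0,0,-9,0],
)

```text
clock: 16.45
ee_pos: [0.5051, 0.3343, 0.103]
tcp_rot: [1.0, 0.028, 0.001, -0.001]
ft_force: [0.0, 0.4, -1.3]
grip_width: 0.0399
grasp_force: 35.5
```

```bash
python3 go.py .6462 .1169 .10 3.2
```

```text
t 16.45 p [0.5051 0.3343 0.103 ] phi 3.16 grip 0.0399 35.5 tilt 0.17 F [ 0.   0.4 -1.3]
[12.89 22.48  0.3 ] -0.0
```

Request:
play_rows(
  targets=[1.5,2.8,0,0,3.3,5.8,0,0,5.1,8.8,0,0,6.9,12,0,0,8.7,15.2,0,0,10.4,18.2,0,0,12,21,0,0,12.9,22.5,0,0],
)

```text
clock: 17.12
ee_pos: [0.6463, 0.1125, 0.0994]
tcp_rot: [1.0, 0.026, -0.001, 0.001]
ft_force: [1.3, 0.6, -1.1]
grip_width: 0.0399
grasp_force: 35.6
```

Request:
play_rows(
  targets=[0,0,0,0,0,0,0,0,0,0,0,0],
)

```text
clock: 17.37
ee_pos: [0.644, 0.1169, 0.1004]
tcp_rot: [1.0, 0.028, -0.002, -0.0]
ft_force: [0.4, 0.6, -1.5]
grip_width: 0.0397
grasp_force: 35.6
```

```bash
python3 go.py .6462 .1169 .034 3.2
python3 - <<'E'
from h import *
c=cap('side'); cv2.imwrite('pics/s7.png',cv2.resize(c['frame'][80:215,90:270][...,::-1],(800,600),interpolation=cv2.INTER_CUBIC))
E
```

```text
t 17.37 p [0.644  0.1169 0.1004] phi 3.16 grip 0.0397 35.6 tilt 0.2 F [ 0.4  0.6 -1.5]
[0.24 0.01 6.64] -0.0
```

View pics/s7.png

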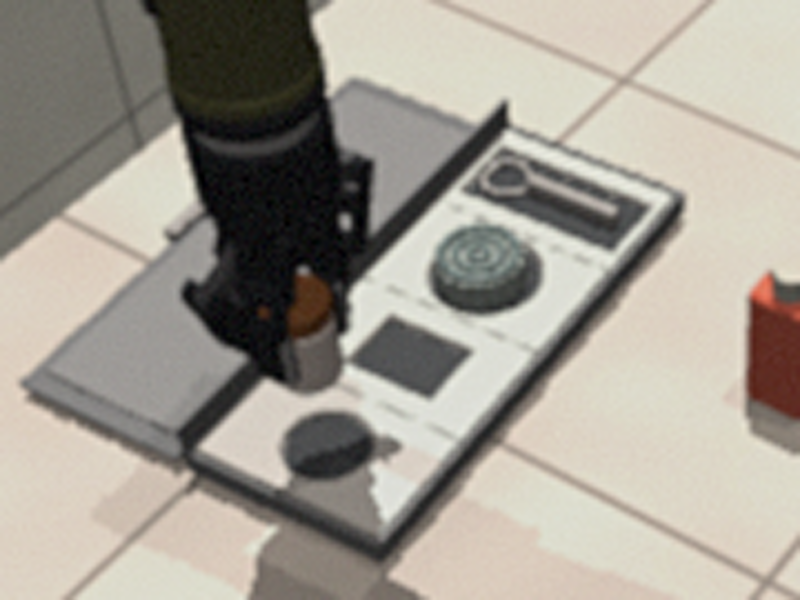

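The jar is upright in the grip, at (315,330). I'll lower it gently.

Request:
play_rows(
  targets=[0.15,0,1,0,0.2,0,2.2,0,0.2,0,3.4,0,0.2,0,4.4,0,0.2,0,5.2,0,0.2,0,5.9,0,0.2,0,6.4,0,0.2,0,6.6,0],
)

```text
clock: 18.08
ee_pos: [0.6471, 0.1161, 0.0346]
tcp_rot: [1.0, 0.028, -0.001, 0.0]
ft_force: [-0.1, 0.3, -2.2]
grip_width: 0.0398
grasp_force: 35.6
```

Request:
play_rows(
  targets=[0,0,0.1,0,0,0,0.2,0,0,0,0.2,0,0,0,0.2,0],
)

```text
clock: 18.42
ee_pos: [0.6481, 0.1162, 0.0344]
tcp_rot: [1.0, 0.028, 0.0, -0.0]
ft_force: [-0.7, -1.1, -1.7]
grip_width: 0.0397
grasp_force: 35.6
```

```bash
python3 go.py .6462 .1169 .0315 3.2
```

```text
t 18.42 p [0.6481 0.1162 0.0344] phi 3.16 grip 0.0397 35.6 tilt 0.05 F [-0.7 -1.1 -1.7]
[-0.18 -0.08  0.29] -0.0
```

Request:
play_rows(
  targets=[-0.1,0,0.1,0,-0.1,0,0.2,0,-0.1,0,0.25,0,-0.1,0,0.25,0,-0.1,0,0.25,0],
)

```text
clock: 18.83
ee_pos: [0.6468, 0.1161, 0.0322]
tcp_rot: [1.0, 0.028, 0.0, -0.0]
ft_force: [-1.3, -0.3, 5.6]
grip_width: 0.0394
grasp_force: 35.7
```

```bash
python3 go.py .6462 .1169 .0315 3.2
```

```text
t 18.83 p [0.6468 0.1161 0.0322] phi 3.16 grip 0.0394 35.7 tilt 0.04 F [-1.3 -0.3  5.6]
[-0.06 -0.08  0.07] -0.0
```

Request:
play_rows(
  targets=[0,0,0,0,0,0,0,0,0,0,0,0,0,0,0,0],
  jaw=-0.4,
)

```text
clock: 19.17
ee_pos: [0.6466, 0.1162, 0.0311]
tcp_rot: [1.0, 0.028, -0.0, 0.0]
ft_force: [0.0, -0.4, 0.7]
grip_width: 0.0599
grasp_force: 0.0
```

Request:
play_rows(
  targets=[0,0,-2,0,0,0,-5,0,0,0,-9,0,0,0,-13,0,-2,2,-15,0,-5,5,-15,0,-8,8,-15,0,-10,10,-15,0],
)

```text
clock: 19.83
ee_pos: [0.55, 0.0093, 0.1818]
tcp_rot: [1.0, 0.028, -0.0, 0.0]
ft_force: [-1.2, -0.1, -0.3]
grip_width: 0.0594
grasp_force: 0.0
```

```bash
python3 go.py .4444 -.0838 .16 3.2
python3 - <<'E'
from h import *
for n in('side','top'):
    c=cap(n);P=pts(c);P[c['range_z']<.1]=-9;k=(np.hypot(P[...,0]-.646,P[...,1]-.117)<.04)&(P[...,2]>.072)&(P[...,2]<.1);Q=P[k];print(len(Q),Q.mean(0),rect(Q),np.linalg.svd(Q-Q.mean(0),full_matrices=False)[2][2])
E
```

```text
t 19.83 p [0.55   0.0093 0.1818] phi 3.19 grip 0.0594 0.0 tilt 0.07 F [-1.2 -0.1 -0.3]
[-11.06   8.7    2.19] -0.0
167 [0.64600366 0.11597499 0.07797194] (array([647.2, 115.3]), array([39., 41.]), 34.1) [-0.01828692  0.02486886  0.99952345]
20 [0.6469969  0.13154471 0.07848412] (array([646.3, 132. ]), array([ 5.7, 27.6]), 84.1) [0.02682915 0.28722953 0.95748598]
```

The jar stands centred and level. Now the bottle.

Request:
play_rows(
  targets=[-3,2.4,0.5,0,-6,4.8,1,0,-9,7.1,1.5,0,-11,8.7,2.2,0,-11,8.7,2.2,0,-11,8.7,2.2,0,-11,8.7,2.2,0],
)

```text
clock: 20.52
ee_pos: [0.4491, -0.082, 0.1598]
tcp_rot: [1.0, 0.027, 0.001, -0.0]
ft_force: [0.9, -0.6, -0.2]
grip_width: 0.0596
grasp_force: 0.0
```

```bash
python3 go.py .4444 -.0838 .048 3.2
```

```text
t 20.52 p [ 0.4491 -0.082   0.1598] phi 3.13 grip 0.0596 0.0 tilt 0.13 F [ 0.9 -0.6 -0.2]
[-0.5   0.15 11.18] -0.1
```

Request:
play_rows(
  targets=[-0.4,0.15,2,0,-0.4,0.15,4,0,-0.4,0.15,6,0,-0.4,0.15,8,0,-0.4,0.15,9.7,0,-0.4,0.15,10.7,0,-0.4,0.15,11.2,0,-0.4,0.15,11.2,0],
)

```text
clock: 21.18
ee_pos: [0.4445, -0.0831, 0.0464]
tcp_rot: [1.0, 0.028, -0.0, -0.0]
ft_force: [0.3, -0.1, 0.1]
grip_width: 0.0601
grasp_force: 0.0
```

Request:
play_rows(
  targets=[0,0,0,0,0,0,0,0,0,0,0,0,0,0,0,0,0,0,0,0,0,0,0,0],
  jaw=1,
  force=35,
)

```text
clock: 21.68
ee_pos: [0.4445, -0.084, 0.0482]
tcp_rot: [1.0, 0.027, 0.001, 0.0]
ft_force: [0.5, 1.0, 3.7]
grip_width: 0.0298
grasp_force: 36.3
```

Request:
play_rows(
  targets=[0,0,-1.5,0,0,0,-4,0,0,0,-7,0,0,0,-9,0,0,0,-9,0,0,0,-9,0],
)

```text
clock: 22.18
ee_pos: [0.4438, -0.0841, 0.1382]
tcp_rot: [1.0, 0.028, 0.001, 0.0]
ft_force: [-0.8, -0.1, -1.1]
grip_width: 0.0298
grasp_force: 35.7
```

```bash
python3 go.py .6506 .0329 .138 3.2
python3 - <<'E'
from h import *
c=cap('side'); cv2.imwrite('pics/s8.png',cv2.resize(c['frame'][80:230,210:410][...,::-1],(800,600),interpolation=cv2.INTER_CUBIC))
E
```

```text
t 22.18 p [ 0.4438 -0.0841  0.1382] phi 3.15 grip 0.0298 35.7 tilt 0.15 F [-0.8 -0.1 -1.1]
[ 21.29 -10.55   0.06] -0.0
```

View pics/s8.png

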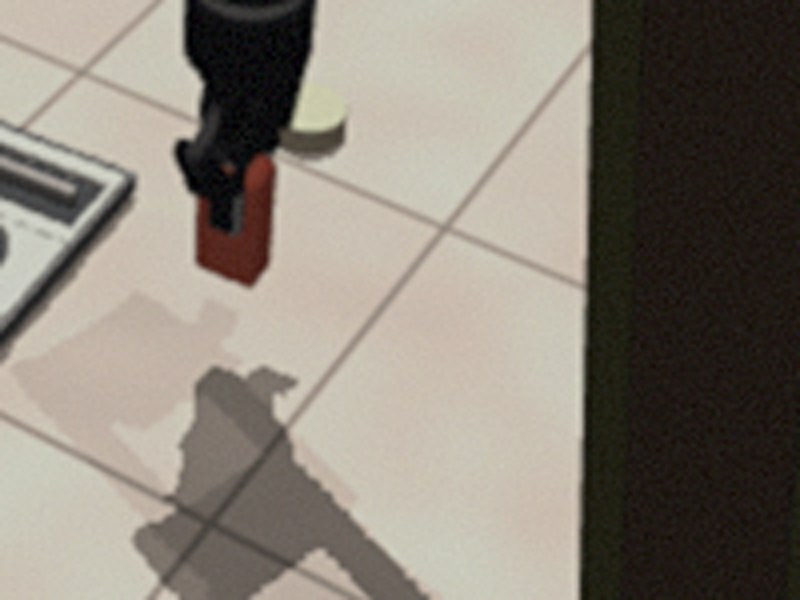

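The bottle is held upright, bottom near (235,275). I'll carry it over.

Request:
play_rows(
  targets=[2.5,-1.3,0,0,5.5,-2.7,0,0,9,-4.4,0,0,12.5,-6.2,0,0,16,-7.9,0,0,19,-9.4,0,0,20.8,-10.3,0,0,21.3,-10.5,0,0],
)

```text
clock: 22.9
ee_pos: [0.6526, 0.0349, 0.1344]
tcp_rot: [1.0, 0.029, -0.001, -0.0]
ft_force: [0.5, 0.2, -1.0]
grip_width: 0.0299
grasp_force: 35.6
```

Request:
play_rows(
  targets=[0,0,0,0,0,0,0,0,0,0,0,0],
)

```text
clock: 23.15
ee_pos: [0.6479, 0.032, 0.136]
tcp_rot: [1.0, 0.027, -0.002, 0.0]
ft_force: [-0.1, 0.4, -1.1]
grip_width: 0.0293
grasp_force: 35.6
```

```bash
python3 go.py .6506 .0329 .0685 3.2
```

```text
t 23.15 p [0.6479 0.032  0.136 ] phi 3.13 grip 0.0293 35.6 tilt 0.24 F [-0.1  0.4 -1.1]
[ 0.3  -0.08  6.75] -0.1
```

Request:
play_rows(
  targets=[0.2,0,1,0,0.2,0,2.2,0,0.2,0,3.4,0,0.2,0,4.4,0,0.2,0,5.2,0,0.2,0,5.9,0,0.2,0,6.4,0,0.2,0,6.7,0],
)

```text
clock: 23.82
ee_pos: [0.6519, 0.0329, 0.0693]
tcp_rot: [1.0, 0.028, -0.001, -0.0]
ft_force: [0.3, -0.1, -1.3]
grip_width: 0.0294
grasp_force: 35.6
```

Request:
play_rows(
  targets=[0,0,0,0,0,0,0,0,0,0,0,0],
)

```text
clock: 24.07
ee_pos: [0.6528, 0.0329, 0.0709]
tcp_rot: [1.0, 0.028, 0.001, 0.0]
ft_force: [0.0, 0.2, -1.4]
grip_width: 0.0296
grasp_force: 35.6
```

```bash
python3 go.py .6506 .0329 .067 3.2
```

```text
t 24.07 p [0.6528 0.0329 0.0709] phi 3.16 grip 0.0296 35.6 tilt 0.06 F [ 0.   0.2 -1.4]
[-0.22 -0.01  0.39] -0.0
```

Request:
play_rows(
  targets=[-0.15,0,0.1,0,-0.15,0,0.2,0,-0.15,0,0.3,0,-0.15,0,0.35,0,-0.15,0,0.4,0,-0.15,0,0.4,0,-0.15,0,0.4,0],
)

```text
clock: 24.65
ee_pos: [0.6508, 0.0328, 0.0672]
tcp_rot: [1.0, 0.028, 0.0, 0.0]
ft_force: [-3.1, -0.8, 5.0]
grip_width: 0.0297
grasp_force: 36.1
```

```bash
python3 go.py .6506 .0329 .067 3.2
```

```text
t 24.65 p [0.6508 0.0328 0.0672] phi 3.16 grip 0.0297 36.1 tilt 0.03 F [-3.1 -0.8  5. ]
[-0.02 -0.02  0.02] -0.0
```

Contact. I'll release and retreat.

Request:
play_rows(
  targets=[0,0,0,0,0,0,0,0,0,0,0,0,0,0,0,0],
  jaw=-0.2,
)

```text
clock: 24.98
ee_pos: [0.6509, 0.0328, 0.0661]
tcp_rot: [1.0, 0.028, -0.0, -0.0]
ft_force: [-0.8, -0.0, -0.2]
grip_width: 0.0513
grasp_force: 0.0
```

Request:
play_rows(
  targets=[0,0,-2,0,0,0,-5,0,0,0,-8,0,0,0,-11,0,-2,0,-12,0,-6,0,-12,0,-10,0,-12,0,-14,0,-12,0],
)

```text
clock: 25.65
ee_pos: [0.5098, 0.025, 0.1864]
tcp_rot: [1.0, 0.028, 0.0, 0.0]
ft_force: [0.7, -0.3, -0.2]
grip_width: 0.0509
grasp_force: 0.0
```

Request:
play_rows(
  targets=[-2,-4,0,0,-3,-8,0,0,-4,-12,0,0,-4,-16,0,0,-4,-20,0,0,-4,-24,0,0,-4,-26,0,0,-4,-26,0,0],
)

```text
clock: 26.32
ee_pos: [0.4568, 0.2871, 0.1864]
tcp_rot: [1.0, 0.03, 0.001, -0.001]
ft_force: [-0.5, -0.5, 0.0]
grip_width: 0.0513
grasp_force: 0.0
```

```bash
python3 go.py
python3 - <<'E'
from h import *
L=dict(jar=(.6462,.1169,.074,.085),bottle=(.6506,.0329,.106,.119),bottle94=(.6506,.0329,.124,.14),scrubber=(.6553,-.0513,.038,.05),scraper=(.66,-.1357,.028,.04),open=(.401,.195,.035,.055),soap=(.52,-.3238,.02,.035))
for n in('top','side'):
    c=cap(n);P=pts(c);P[c['range_z']<.1]=-9
    for m,(x,y,a,b) in L.items():
        k=(abs(P[...,0]-x)<.058)&(abs(P[...,1]-y)<.04)&(P[...,2]>a)&(P[...,2]<b);Q=P[k]
        if len(Q)>5: print(n,m,len(Q),Q.mean(0).round(4),*rect(Q),np.linalg.svd(Q-Q.mean(0),full_matrices=False)[2][2].round(2))
    if n=='side': cv2.imwrite('pics/s9.png',cv2.resize(c['frame'][85:220,90:270][...,::-1],(800,600),interpolation=cv2.INTER_CUBIC))
E
```

```text
t 26.32 p [0.4568 0.2871 0.1864] phi 3.41 grip 0.0513 0.0 tilt 0.17 F [-0.5 -0.5  0. ]
top jar 147 [0.6455 0.116  0.0788] [646.2 116.4] [39.7 38.4] 45.2 [-0.01  0.02  1.  ]
top bottle 104 [0.6468 0.0324 0.111 ] [650.6  32.7] [45.3 28.2] 0.6 [-0.01 -0.05  1.  ]
top bottle94 52 [0.6505 0.0331 0.1304] [650.3  33. ] [21.5 19.1] 36.3 [-0.01 -0.05 -1.  ]
top scrubber 260 [ 0.6546 -0.05    0.0429] [655.3 -50.3] [55.6 54.8] 78.1 [ 0.01 -0.01 -1.  ]
top scraper 95 [ 0.6536 -0.1359  0.0316] [ 664.7 -135.6] [ 72.6 106.3] 85.9 [-0.03 -0.02 -1.  ]
top open 55 [0.4015 0.1954 0.0421] [400.9 195. ] [38.7 36. ] 45.4 [-0. -0. -1.]
top soap 281 [ 0.5199 -0.3242  0.0241] [ 520.1 -324.2] [57.  56.8] 34.1 [-0.  0.  1.]
side bottle 79 [0.6381 0.0344 0.1117] [639.8  31.8] [30.2 23. ] 84.0 [-0.35  0.06  0.94]
side bottle94 50 [0.6504 0.0328 0.1295] [651.8  31.5] [17.6 22.1] 39.8 [ 0.12 -0.19 -0.98]
side scrubber 236 [ 0.6552 -0.0501  0.0425] [656.1 -50.3] [57.3 55.7] 47.8 [-0.  0. -1.]
side scraper 70 [ 0.6461 -0.1362  0.0324] [ 660.1 -131.9] [94.4 30.2] 24.9 [-0.02  0.07  1.  ]
side open 112 [0.4014 0.1948 0.0411] [402.4 193.3] [38.5 39.5] 50.0 [ 0.01 -0.02 -1.  ]
side soap 194 [ 0.5205 -0.325   0.0238] [ 522.2 -325.7] [55.8 59.1] 29.8 [0.01 0.01 1.  ]
```

View pics/s9.png

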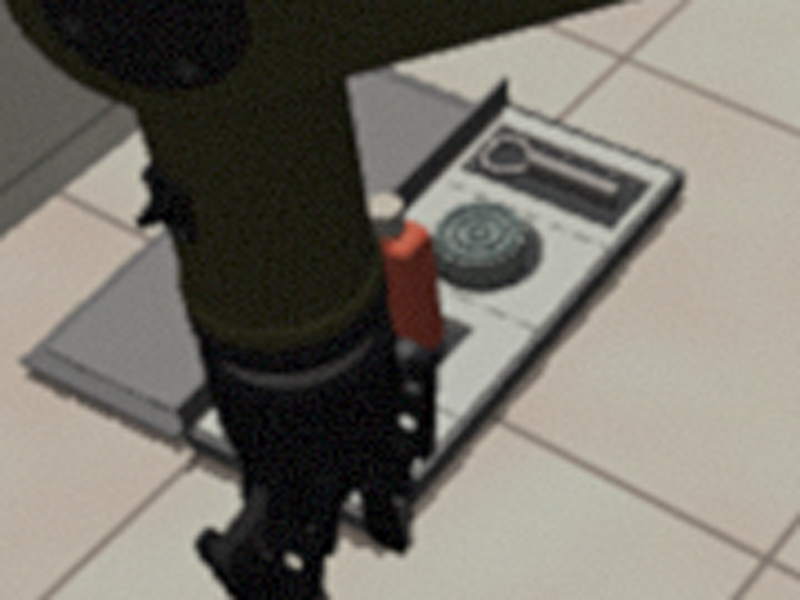

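All four are seated: tops at the expected heights, level, and at most about 5 mm off centre. The look-alikes haven't moved and the arm is clear, so I'm handing in.

```bash
python3 -c "
from workcell import *
print(finish_job())"
```

```text
the job is handed in; nothing more can be done
None
```

The jar, scrubber, bottle and scraper are in their own recesses, level and within about 5 mm of centre by the last camera check; the open jar and soap have not moved, and I handed the job in at about 26 s (no verdict came back).

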